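# Empty the grinding jar into the catch pan

### The job

Open the grinding jar in the blue holder: push its spring-loaded bayonet cap down by the red bar, twist it counter-clockwise and lift it off, and lay the cap right way up on the bare bench. Then take the jar by its black handle and tip it over the steel catch pan until all four white blocks are in the pan, and stand the empty jar upright on the floor of the small steel instrument tray. Do not knock over the brown reagent bottle.

Things in the scene. Friction and masses are not known exactly. Their poses are not given: they have to be found in the camera images.
- holder: Blue fixed square holder, 116x116 mm: base plate 6 mm thick, 10 mm thick cheeks up to 19 mm above the bench round a square recess 88x88 mm. The jar's foot stands in it with 2 mm play on each side, so the jar cannot turn. Origin: centre of its underside on the bench, z up.
- jar: Loose steel jar, about 0.2 kg: square foot 84x84x8 mm, above it a cone (wall 4 mm) widening from 62 mm outer diameter at the foot to 82 mm at the rim, 92 mm high in all; inner floor 12 mm up. Origin: centre of its underside; z up through the mouth. Starts in the holder, underside 6 mm above the bench. Its handle stands out to jar -y (at first to the robot's right).
- jar_rim (a point): Centre of the jar's mouth, 92 mm above its underside. Axes as the jar's. Below the rim two bayonet lugs, 22 mm wide, stick out at jar +x and -x to 49 mm from the axis, undersides 80 mm above the jar's underside. To pour, turn the jar about its x by about 100 degrees or more, mouth to jar +y: the slippery blocks then slide out along the flaring wall.
- jar_handle (a point): Centre of the jar's black handle grip, (0, -70, 48) mm in the jar's frame, axes as the jar's. A bar 14 mm thick along jar x, 46 mm long, sloping outward and down at 45 degrees, 20 mm deep. Pinch it across its thickness, fingers closing along jar x, tool tilted 45 to 50 degrees, its body leaning to jar -y; to pour, turn until the tool leans 50 to 55 degrees to jar +y.
- cap: Loose grey round cap, 110 mm in diameter, 34 mm high without its bar, 0.15 kg. Origin: centre of its lower edge, z up through the bar. Starts locked on the jar, origin 75 mm above the jar's underside, axes as the jar's. A sprung plate inside bears on the jar's rim with about 6 N, 0.5 N more per mm pushed down (10 N at the 8 mm stop).
- cap_grip (a point): On the cap's axis 52 mm above its lower edge, in the red grip bar: 64 mm long (cap x), 14 mm thick (cap y), 34 to 59 mm above the lower edge. Unlock: push down 6 to 8 mm (over 4.5 mm clears the catch), keep it down while twisting counter-clockwise from above (positive about z); after 42 to 60 degrees (best 52; stop near 65) it lifts straight off.
- block_1: White polished, slippery ceramic grinding block with rounded edges, 18x18x24 mm, 22 g; origin at its centre. At the start in the jar.
- block_2: Second block, same.
- block_3: Third block, same.
- block_4: Fourth block, same.
- pan: Fixed open steel catch pan, 220 mm (its x) by 190 mm (its y), 45 mm high, walls and floor about 4 mm. Origin: centre of its underside on the bench. It stands to the left of the holder.
- tray: Fixed shallow steel instrument tray, 136 mm (its x) by 206 mm (its y), lip 18 mm high, floor about 2 mm thick, flat over 120x190 mm, so the jar's foot has about 20 mm to spare on each long side. Origin: centre of its underside. It stands to the right of the holder, its long side pointing roughly away from the robot.
- reagent_bottle: Loose bystander: brown reagent bottle with black cap, 62 mm in diameter, 130 mm high, behind the holder and pan. Origin: centre of its underside.
Not all that is in view belongs to the job. What is shaped like the jar but pink or purple is not meant.

How it is judged:
On the way, in this order (a step that is already met when the one before it is completed fails the run):
1. the cap is off and lies right way up on the bench (height (world z) of cap below 0.006 m and angle between cap's own z axis and vertical below 0.08 rad and linear speed of cap below 0.03 m/s and horizontal distance between cap and jar above 0.09 m), for 0.2 s.
2. the jar is tipped over the catch pan, to about level or beyond (angle between jar's own z axis and vertical above 1.3 rad and horizontal distance between jar_rim and pan below 0.15 m and height (world z) of jar above 0.06 m), for 0.1 s.
At the end, for the whole second after the job is handed in: All four blocks rest in the pan below its rim; the jar stands upright (within 4.5 degrees) on the floor of the instrument tray, its underside less than 12 mm above the bench; the cap lies right way up (within 4.5 degrees) on the bare bench, its lower edge less than 6 mm up (x of block_1 in the frame of pan between -0.108 and 0.108 m and y of block_1 in the frame of pan between -0.093 and 0.093 m and z of each of block_1, block_2, block_3, block_4 in the frame of pan below 0.045 m and linear speed of each of block_1, block_2, block_3, block_4 below 0.05 m/s and x of block_2 in the frame of pan between -0.108 and 0.108 m and y of block_2 in the frame of pan between -0.093 and 0.093 m and x of block_3 in the frame of pan between -0.108 and 0.108 m and y of block_3 in the frame of pan between -0.093 and 0.093 m and x of block_4 in the frame of pan between -0.108 and 0.108 m and y of block_4 in the frame of pan between -0.093 and 0.093 m and x of jar in the frame of tray between -0.03 and 0.03 m and y of jar in the frame of tray between -0.06 and 0.06 m and angle between each of jar, cap's own z axis and vertical below 0.08 rad and height (world z) of jar below 0.012 m and linear speed of each of jar, cap below 0.03 m/s and height (world z) of cap below 0.006 m); the robot touches nothing.
It fails at once if the reagent bottle is knocked over (angle between reagent_bottle's own z axis and vertical above 0.5 rad).
It also fails if it takes over 72 s, if anything falls off the work surface, if the arm or the gripper's body presses on something with over 40 N, if the wrist force passes 120 N, or if a joint passes its speed limit or range.

### The arm

A 6-joint arm with a two-finger parallel gripper is mounted at the origin on a cart in front of the work surface, level with it; the furniture and walls round the work are solid. World frame = base frame: x ahead of the robot, y to its left, z up, the work surface at z = 0. Lengths are in m, angles in rad, forces in N, time in s.
With the tool pointing down it reaches from about 0.225 to 0.875 m from the base axis. Payload 3.4 kg.
Tool frame: the origin (TCP) lies at the very end of the fingers, on their centre line; the grasp point (between the pads) lies behind it (manip.grasp_offset is the z of the grasp point in the tool frame, in m); z points along the fingers, y is the line along which they close (so a half turn about z gives the same grasp; the last joint's range is limited). The gripper opens to 85 mm and grips with 20 to 120 N. Pads are 22 mm wide; open, the fingers measure 114 mm over their backs; the gripper's body (76 mm by 85 mm) begins 54 mm behind the grasp point. The pads swing forward as they close: fully open they stand 13 mm farther back than shut.
Start: joints at [-1.246, 0.276, 1.505, -0, 1.361, -0.121], TCP at [0.248, -0.519, 0.204] pointing down, gripper open.
Joint ranges: [-2.89, 2.89], [-0.75, 2.08], [0.22, 2.7], [-1.18, 4.32], [0.11, 2.71], [-2.7, 2.7]. Speed limits (rad/s): [2.57, 2.57, 3.14, 3.14, 3.14, 3.14].

### API

Orientations are given as a unit quaternion [w, x, y, z].
In Python, from rig import manip gives the robot as it stands.
- The arm moves only by the shell command python3 -m pendant 'ROWS' [FORCE]. ROWS is JSON, a list of rows, each an object of numbers: "dx", "dy", "dz": the shift along the tool's x, y, z in m; "rx", "ry", "rz": the turn, a rotation vector about the tool's x, y, z in degrees; "hand": the finger opening in m, from 0 to 0.0854. In form: [{"dx": .., "dy": .., "dz": .., "rx": .., "ry": .., "rz": .., "hand": ..}, ...]. A call has 1 to 12 rows; each row shifts and turns the commanded pose from where the row before left it, along the tool's axes as they then stand; what a row does not reach is not made up. A row lasts 1/12 s, in which the tool goes at most 41.7 mm and 7.16 degrees, less where a joint would pass 70% of its speed; a pose out of reach is approached as far as the arm can. A call is refused whole if a number of a shift passes 0.0417 or a number of a turn 7.16, either way. A call with a gripper value outside its range is refused whole. The fingers move at their own pace and stop on an object; FORCE is the grip in N (left out, the last holds). Time passes only in rows, so rows that do not move let the fingers close. It gives the time, the measured TCP pose, the force, the opening and the grip force at its end, in the units of the state.
- manip.get_state(): the state, without advancing time (a new reading comes with each control period).
- manip.get_image(name): name is "side" or "top"; returns a dict with "frame" (384x512x3 uint8, red, green, blue), "fx", "fy", "cx", "cy" (pixels), "distortion" ([k1, k2, p1, p2, k3] as OpenCV has them; the pictures are not rectified), "position" and "attitude" of the camera in the world. Camera axes: x right, y up, looking along -z (the intrinsics and any distortion apply to the point x, -y, -z); pixel columns grow to the right and rows downward; lengths in m; the calibration is good to about 2 mm. A picture is of the moment at which its call begins. There is no depth.
- manip.sign_off(): hands the job in; it is judged then, once.
The state is a dict: "clock": time; "qpos": joint angles; "qd": joint speeds; "effort": joint torques, N m; "position": TCP position; "ee_rot": TCP orientation; "contact_force": force on the tool from outside, world axes, zero at the start; "moment": the same for the moment, N m; "width": finger opening in m; "gripper_force": force on a finger pad.
Only numpy, scipy, OpenCV 4.12 (cv2) and the standard library are available. Lean on these libraries where they do the work, as an engineer would, in place of code of your own. Each camera call takes 0.05 s, during which the arm holds its last target. There are 200 camera calls.

## Working session

There is one attempt and no reset: what is moved stays moved. The work goes in short steps, Python scripts to look and compute and a shell command to move; the robot and the scene stay as the last step left them, time stands still between calls to the robot, and variables do not carry over. Pictures are saved under pics/ and viewed, at most 13 in all, crops included, and the job is handed in when it is done.

```bash
ls; mkdir -p pics; python3 - <<'E'
from rig import manip
import cv2,pickle
s=manip.get_state();print(s,manip.grasp_offset)
for n in("side","top"):
    d=manip.get_image(n);pickle.dump(d,open(f"pics/{n}0.pkl","wb"))
    cv2.imwrite(f"pics/{n}0.png",d["frame"][:,:,::-1]);print({k:v for k,v in d.items() if k!="frame"})
E
```

```text
pics
{'clock': 0.0, 'qpos': array([-1.24603483e+00,  2.76624823e-01,  1.50614772e+00,  1.49750054e-05,
        1.36074159e+00, -1.21006422e-01]), 'qd': array([-0.00125953,  0.00027835,  0.00173445,  0.00010244,  0.00142549,
       -0.0016286 ]), 'effort': array([-2.36487234e-03, -4.16775334e+01, -2.45804143e+01, -1.33275153e-04,
        1.13292964e-02, -8.79111866e-06]), 'position': array([ 0.24771617, -0.51824026,  0.20341697]), 'ee_rot': array([-9.56502580e-04,  9.75263923e-01,  2.21041527e-01, -9.04250834e-05]), 'contact_force': array([-0.46581896, -0.1225217 , -0.42044625]), 'moment': array([-0.01166143, -0.02225647, -0.04581703]), 'gripper_force': 0.0, 'width': 0.08520694085712051} -0.0187
{'fx': 461.25198693066443, 'fy': 461.25198693066443, 'cx': 262.6643177133478, 'cy': 194.07276030277745, 'distortion': array([0.01111829, 0.        , 0.        , 0.        , 0.        ]), 'position': array([-0.04858329,  0.80546733,  0.80928944]), 'attitude': array([-0.24003898, -0.13067278,  0.47198288,  0.83817544])}
{'fx': 462.89248712025784, 'fy': 462.89248712025784, 'cx': 247.50549094596707, 'cy': 196.26805812448765, 'distortion': array([-0.13770686,  0.        ,  0.        ,  0.        ,  0.        ]), 'position': array([ 0.2852406 , -0.19338894,  1.63309892]), 'attitude': array([-0.69752443, -0.06198555,  0.06984891,  0.71044957])}
```

View pics/top0.png

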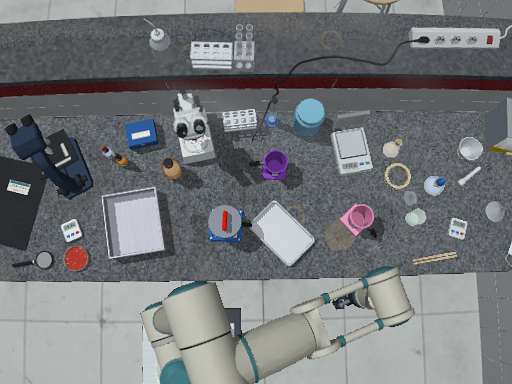

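View pics/side0.png

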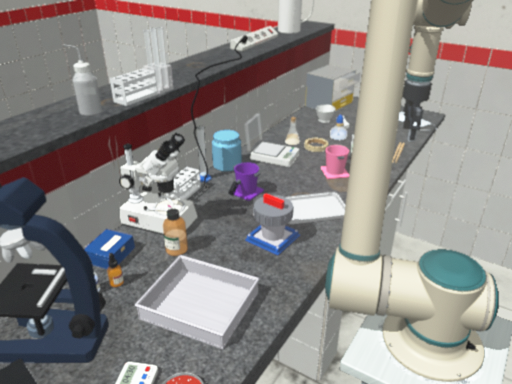

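The top view shows the wanted jar: grey cap with red bar in the blue holder, at top (225,222) and side (272,215). The handle points right. Could be mistaken for it: the purple jar, top (274,165), side (246,180), and the pink jar, top (358,220), side (337,160). I choose the grey-capped one because it is the one in the blue holder. The pan is at top (134,222), the tray at (284,233) and the bottle at (172,168).

```bash
cat > h.py <<'E'
import numpy as np,cv2,pickle
from scipy.spatial.transform import Rotation as R
def load(n): return pickle.load(open(n,"rb"))
def K(d): return np.array([[d["fx"],0,d["cx"]],[0,d["fy"],d["cy"]],[0,0,1.]])
def rot(q): return R.from_quat(np.roll(q,-1))
def ray(d,p):
    u=cv2.undistortPoints(np.array(p,float).reshape(-1,1,2),K(d),d["distortion"])[:,0]
    return rot(d["attitude"]).apply(np.c_[u[:,0],-u[:,1],-np.ones(len(u))])
def plane(d,p,z):
    v=ray(d,p);o=d["position"];return o+v*((z-o[2])/v[:,2])[:,None]
def proj(d,P):
    c=rot(d["attitude"]).inv().apply(np.atleast_2d(P)-d["position"])*[1,-1,-1]
    return cv2.projectPoints(c,np.zeros(3),np.zeros(3),K(d),d["distortion"])[0][:,0]
def two(d1,p1,d2,p2):
    v1=ray(d1,[p1])[0];v2=ray(d2,[p2])[0]
    t=np.linalg.lstsq(np.c_[v1,-v2],d2["position"]-d1["position"],rcond=None)[0]
    a=d1["position"]+t[0]*v1;b=d2["position"]+t[1]*v2
    return (a+b)/2,np.linalg.norm(a-b)
def blob(m,roi):
    x0,y0,x1,y1=roi;k=np.zeros(m.shape,np.uint8);k[y0:y1,x0:x1]=1
    m=(m.astype(np.uint8)*k)
    cs=cv2.findContours(m,cv2.RETR_EXTERNAL,cv2.CHAIN_APPROX_NONE)[0]
    return max(cs,key=cv2.contourArea)
def cen(c):
    M=cv2.moments(c);return np.array([M["m10"],M["m01"]])/M["m00"]
E
cat > m.py <<'E'
from h import *
t=load("pics/top0.pkl");s=load("pics/side0.pkl")
def hsv(d): return cv2.cvtColor(d["frame"],cv2.COLOR_RGB2HSV).astype(int)
H=hsv(t);S=hsv(s)
red=lambda h:((h[...,0]<8)|(h[...,0]>172))&(h[...,1]>150)&(h[...,2]>90)
rt=blob(red(H),(205,200,245,245));rs=blob(red(S),(250,185,300,220))
print("bar top area",cv2.contourArea(rt),plane(t,[cen(rt)],.140),cv2.minAreaRect(rt))
print("bar side",plane(s,[cen(rs)],.135),"two",two(t,cen(rt),s,cen(rs)))
b=plane(t,cv2.boxPoints(cv2.minAreaRect(rt)),.140)[:,:2];print("bar box",b.round(4).tolist())
blue=(H[...,0]>98)&(H[...,0]<125)&(H[...,1]>130)&(H[...,2]>60)
ys,xs=np.where(blue[200:250,200:250]);hp=np.c_[xs+200,ys+200].astype(np.float32)
P=plane(t,hp,.019)[:,:2].astype(np.float32);r=cv2.minAreaRect(P);print("holder",r)
light=(H[...,1]<45)&(H[...,2]>135)
for n,roi,z in(("pan",(95,180,172,265),.045),("tray",(244,195,322,270),.018)):
    c=blob(light,roi);P=plane(t,c[:,0].astype(float),z)[:,:2].astype(np.float32);r=cv2.minAreaRect(P);print(n,r)
br=(H[...,0]>5)&(H[...,0]<20)&(H[...,1]>100)
c=blob(br,(155,150,190,185));print("bottle",plane(t,[cen(c)],.1))
vis=t["frame"][140:280,90:330,::-1];cv2.imwrite("pics/crop0.png",cv2.resize(vis,None,fx=3.3,fy=3.3,interpolation=cv2.INTER_CUBIC))
E
python3 m.py
```

```text
bar top area 59.0 [[ 0.48911654 -0.13534512  0.14      ]] ((224.0, 220.0), (18.0, 4.0), 90.0)
bar side [[ 0.48589894 -0.12359192  0.135     ]] two (array([ 0.49147165, -0.13456996,  0.12713891]), np.float64(0.0013055686893290687))
bar box [[0.5197, -0.1286], [0.5195, -0.1417], [0.4604, -0.141], [0.4606, -0.1281]]
holder ((0.48860809206962585, -0.1359362155199051), (0.11442334204912186, 0.11406192928552628), 85.26824188232422)
pan ((0.5019531846046448, 0.18995985388755798), (0.22777824103832245, 0.19675081968307495), 8.677209854125977)
tray ((0.4589294493198395, -0.33006978034973145), (0.2081398069858551, 0.13803894817829132), 43.702816009521484)
bottle [[0.66619599 0.03803872 0.1       ]]
```

View pics/crop0.png

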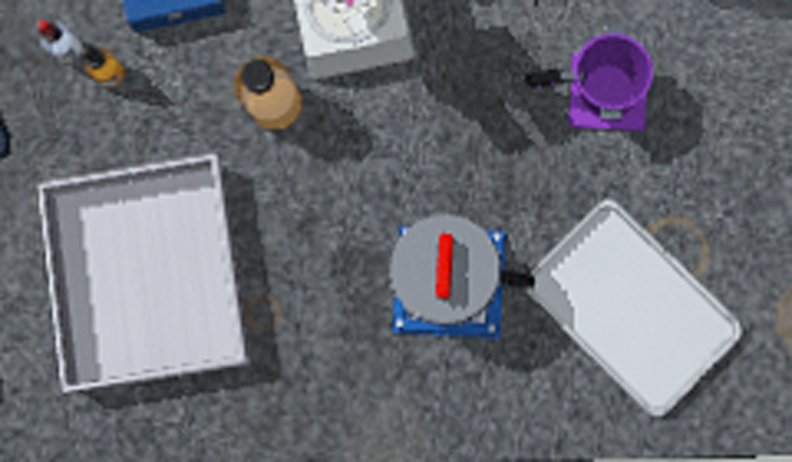

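The crop confirms the grey cap with its bar at (444,266), in the blue holder, with the black handle to the right at (517,279). Jar at about (0.489,-0.1355) with yaw about -4.6°. The bar's two-view height (0.127) and the holder size (114 mm) match the given figures. Cap drop spot: bare bench at about (0.40,-0.02).

```bash
cat > go.py <<'E'
# go.py x y z [tool-y yaw deg, lean deg about horizontal tool-y axis]: needed shift (tool axes, m) and turn (deg)
import sys
from h import *
from rig import manip
s=manip.get_state();a=list(map(float,sys.argv[1:]))
Rc=rot(s["ee_rot"])
def tgt(yaw,lean): # y axis horizontal at yaw; tool z = down, leaning by lean
    y=np.array([np.cos(np.radians(yaw)),np.sin(np.radians(yaw)),0]);z=np.array([0,0,-1.]);x=np.cross(y,z)
    return R.from_rotvec(np.radians(lean)*y)*R.from_matrix(np.c_[x,y,z])
print("t",s["clock"],"p",s["position"].round(4),"q",s["qpos"].round(2),"F",s["contact_force"].round(1),"w",round(s["width"],4),s["gripper_force"])
M=Rc.as_matrix();print("x",M[:,0].round(3),"y",M[:,1].round(3),"z",M[:,2].round(3))
if len(a)>=3: print("shift",Rc.inv().apply(np.array(a[:3])-s["position"]).round(4))
if len(a)>3: print("turn",np.degrees((Rc.inv()*tgt(a[3],a[4] if len(a)>4 else 0)).as_rotvec()).round(2))
E
python3 -m pendant '[{"dx":0.0319,"dy":-0.0202},{"dx":0.0319,"dy":-0.0202},{"dx":0.0319,"dy":-0.0202},{"dx":0.0319,"dy":-0.0202},{"dx":0.0319,"dy":-0.0202},{"dx":0.0319,"dy":-0.0202},{"dx":0.0319,"dy":-0.0202},{"dx":0.0319,"dy":-0.0202},{"dx":0.0319,"dy":-0.0202},{"dx":0.0319,"dy":-0.0202},{"dx":0.0319,"dy":-0.0202},{"dx":0.0319,"dy":-0.0202}]'
python3 -m pendant '[{"rz":6},{"rz":6},{"rz":6},{"rz":6},{"rz":6},{},{}]'
python3 go.py .489 -.1355 .117 -94.6
```

```text
t 0.1 p [ 0.2477 -0.5183  0.2035] q [-1.25  0.28  1.51 -0.    1.36 -0.12] F [0.  1.  0.1] w 0.0848 0.0
x [0.902 0.431 0.   ] y [ 0.431 -0.902 -0.002] z [-0.001  0.002 -1.   ]
shift [ 0.3827 -0.2412  0.087 ]
turn [-1.000e-01  2.000e-02  3.014e+01]invalid input
invalid input
```

```bash
python3 -m pendant '[{"dx":0.0319,"dy":-0.0202,"dz":0,"rx":0,"ry":0,"rz":0,"hand":0.085}]'; python3 -m pendant '[{"dx":0.03,"dy":-0.02,"dz":0.0,"rx":0.0,"ry":0.0,"rz":0.0,"hand":0.085}]' 40; python3 -m pendant --help | head -20
```

```text
clock: 0.18
position: [0.2657, -0.4918, 0.2033]
ee_rot: [0.002, 0.976, 0.219, -0.002]
contact_force: [1.7, -0.9, 0.4]
width: 0.085
gripper_force: 0.0
clock: 0.27
position: [0.2862, -0.4561, 0.2034]
ee_rot: [-0.001, 0.976, 0.219, -0.0]
contact_force: [0.9, 0.5, -0.6]
width: 0.0853
gripper_force: 0.0invalid input: not JSON, or not a number
```

```bash
python3 -m pendant '[{"dx":0.032,"dy":-0.020,"dz":0,"rx":0,"ry":0,"rz":0,"hand":0.085},{"dx":0.032,"dy":-0.020,"dz":0,"rx":0,"ry":0,"rz":0,"hand":0.085},{"dx":0.032,"dy":-0.020,"dz":0,"rx":0,"ry":0,"rz":0,"hand":0.085},{"dx":0.032,"dy":-0.020,"dz":0,"rx":0,"ry":0,"rz":0,"hand":0.085},{"dx":0.032,"dy":-0.020,"dz":0,"rx":0,"ry":0,"rz":0,"hand":0.085},{"dx":0.032,"dy":-0.020,"dz":0,"rx":0,"ry":0,"rz":0,"hand":0.085},{"dx":0.032,"dy":-0.020,"dz":0,"rx":0,"ry":0,"rz":0,"hand":0.085},{"dx":0.032,"dy":-0.020,"dz":0,"rx":0,"ry":0,"rz":0,"hand":0.085},{"dx":0.032,"dy":-0.020,"dz":0,"rx":0,"ry":0,"rz":0,"hand":0.085},{"dx":0.032,"dy":-0.020,"dz":0,"rx":0,"ry":0,"rz":0,"hand":0.085}]'
python3 -m pendant '[{"dx":0,"dy":0,"dz":0,"rx":0,"ry":0,"rz":6,"hand":0.085},{"dx":0,"dy":0,"dz":0,"rx":0,"ry":0,"rz":6,"hand":0.085},{"dx":0,"dy":0,"dz":0,"rx":0,"ry":0,"rz":6,"hand":0.085},{"dx":0,"dy":0,"dz":0,"rx":0,"ry":0,"rz":6,"hand":0.085},{"dx":0,"dy":0,"dz":0,"rx":0,"ry":0,"rz":6,"hand":0.085},{"dx":0,"dy":0,"dz":0,"rx":0,"ry":0,"rz":0,"hand":0.085}]' >/dev/null
python3 go.py .489 -.1355 .117 -94.6
```

```text
clock: 1.1
position: [0.4893, -0.1356, 0.2041]
ee_rot: [-0.0, 0.975, 0.221, -0.0]
contact_force: [0.7, -1.4, 0.8]
width: 0.0845
gripper_force: 0.0
t 1.6 p [ 0.4886 -0.1372  0.2039] q [-0.41  0.17  1.64 -0.    1.32  1.24] F [ 0.1  0.2 -0.1] w 0.085 0.0
x [ 0.997 -0.079 -0.001] y [-0.079 -0.997 -0.   ] z [-0.001  0.    -1.   ]
shift [ 0.0003 -0.0017  0.0869]
turn [-0.02  0.05  0.06]
```

```bash
python3 -m pendant '[{"dx":0,"dy":-0.0017,"dz":0.022,"rx":0,"ry":0,"rz":0,"hand":0.06},{"dx":0,"dy":0,"dz":0.022,"rx":0,"ry":0,"rz":0,"hand":0.06},{"dx":0,"dy":0,"dz":0.022,"rx":0,"ry":0,"rz":0,"hand":0.06},{"dx":0,"dy":0,"dz":0.014,"rx":0,"ry":0,"rz":0,"hand":0.06},{"dx":0,"dy":0,"dz":0.007,"rx":0,"ry":0,"rz":0,"hand":0.06},{"dx":0,"dy":0,"dz":0,"rx":0,"ry":0,"rz":0,"hand":0.06}]' 90
python3 -m pendant '[{"dx":0,"dy":0,"dz":0,"rx":0,"ry":0,"rz":0,"hand":0.0},{"dx":0,"dy":0,"dz":0,"rx":0,"ry":0,"rz":0,"hand":0.0},{"dx":0,"dy":0,"dz":0,"rx":0,"ry":0,"rz":0,"hand":0.0},{"dx":0,"dy":0,"dz":0,"rx":0,"ry":0,"rz":0,"hand":0.0},{"dx":0,"dy":0,"dz":0,"rx":0,"ry":0,"rz":0,"hand":0.0},{"dx":0,"dy":0,"dz":0,"rx":0,"ry":0,"rz":0,"hand":0.0}]' 90
python3 go.py .489 -.1355 .110 -94.6
```

```text
clock: 2.1
position: [0.4877, -0.1353, 0.1156]
ee_rot: [-0.001, 0.999, -0.038, -0.002]
contact_force: [-0.5, 0.7, -0.3]
width: 0.06
gripper_force: 0.0
clock: 2.6
position: [0.4893, -0.1359, 0.1178]
ee_rot: [0.0, 0.999, -0.039, 0.0]
contact_force: [-0.2, 0.8, -0.4]
width: 0.0
gripper_force: 0.0
t 2.6 p [ 0.4893 -0.1359  0.1178] q [-0.41  0.24  1.78 -0.    1.12  1.24] F [-0.2  0.8 -0.4] w 0.0 0.0
x [ 0.997 -0.078  0.001] y [-0.078 -0.997  0.   ] z [ 0.001 -0.    -1.   ]
shift [-0.0003 -0.0003  0.0078]
turn [ 0.02 -0.05  0.15]
```

```bash
cat > snap.py <<'E'
import sys
from h import *
from rig import manip
k=sys.argv[1]
for n in("side","top"): pickle.dump(manip.get_image(n),open(f"pics/{n}{k}.pkl","wb"))
r=list(map(int,sys.argv[2:10])) # side roi, top roi  x0 y0 x1 y1
o=[cv2.resize(load(f"pics/{n}{k}.pkl")["frame"][b:d,a:c,::-1],(400,400),interpolation=cv2.INTER_CUBIC) for n,(a,b,c,d) in(("side",r[:4]),("top",r[4:]))]
cv2.imwrite(f"pics/v{k}.png",np.hstack(o))
E
python3 snap.py 1 220 150 320 250 175 170 275 270
```

```text
(no output)
```

View pics/v1.png

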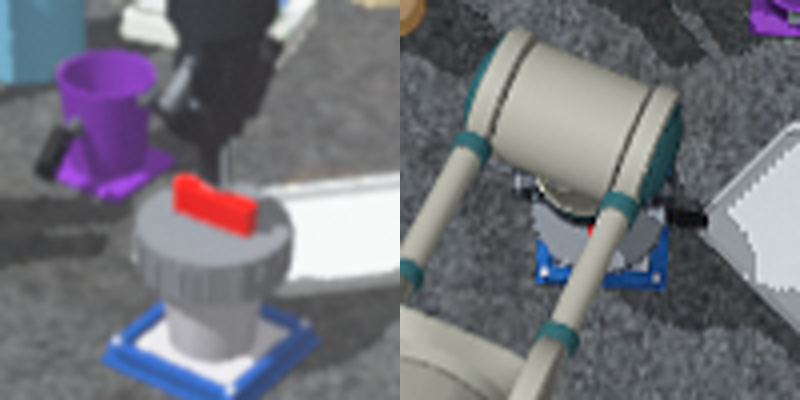

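```bash
python3 - <<'E'
from h import *
s=load("pics/side1.pkl");t=load("pics/top1.pkl")
for P in((.489,-.136,.118),(.489,-.136,.14),(.521,-.138,.14),(.457,-.133,.14),(.489,-.136,.115),(.489,-.136,.16)):
    print(P,(proj(s,P)-[220,150])*4,(proj(t,P)-[175,170])*4)
p=proj(s,(.489,-.136,.115));print(s["position"],s["attitude"])
H=cv2.cvtColor(s["frame"],cv2.COLOR_RGB2HSV).astype(int)
r=blob((((H[...,0]<8)|(H[...,0]>172))&(H[...,1]>150)&(H[...,2]>90)),(250,185,300,220));print(cen(r),(cen(r)-[220,150])*4,cv2.boundingRect(r))
# 2-view from first pictures: bar centroid, cap top
print(plane(s,[cen(r)],.128))
E
python3 go.py
```

```text
(0.489, -0.136, 0.118) [[217.29442185 214.76347478]] [[198.48097987 204.73699341]]
(0.489, -0.136, 0.14) [[217.95351775 187.89436358]] [[197.41702123 201.14529687]]
(0.521, -0.138, 0.14) [[179.93151561 173.71855457]] [[199.45530993 162.21828626]]
(0.457, -0.133, 0.14) [[256.20561213 203.08467061]] [[194.14116439 240.3662699 ]]
(0.489, -0.136, 0.115) [[217.20547018 218.39043489]] [[198.62373837 205.21888036]]
(0.489, -0.136, 0.16) [[218.56325748 163.04548294]] [[196.42295395 197.78912072]]
[-0.04858329  0.80546733  0.80928944] [-0.24003898 -0.13067278  0.47198288  0.83817544]
[273.15995526 200.96308725] [212.63982103 203.85234899] (264, 193, 20, 16)
[[ 0.49107829 -0.13276578  0.128     ]]
t 2.7 p [ 0.4891 -0.1358  0.1175] q [-0.41  0.24  1.78 -0.    1.12  1.24] F [0.4 0.1 0.5] w 0.0002 0.0
x [ 0.997 -0.078  0.   ] y [-0.078 -0.997  0.   ] z [ 0. -0. -1.]
```

```bash
python3 - <<'E'
from h import *
o=[]
for n,P in(("side0",(.2477,-.5182,.2034)),("side1",(.4891,-.1358,.1175))):
    d=load(f"pics/{n}.pkl");p=proj(d,P)[0];x,y=(p-[25,30]).astype(int)
    c=cv2.resize(d["frame"][y:y+50,x:x+50,::-1],(400,400),interpolation=cv2.INTER_NEAREST)
    c=cv2.convertScaleAbs(c,alpha=1.4,beta=20)
    q=((p-[x,y]+.5)*8).astype(int);cv2.drawMarker(c,tuple(map(int,q)),(0,255,0),cv2.MARKER_CROSS,14,1);print(n,p);o.append(c)
cv2.imwrite("pics/v2.png",np.hstack(o))
E
```

```text
side0 [406.39205383 146.0878685 ]
side1 [274.25254856 203.86442502]
```

View pics/v2.png

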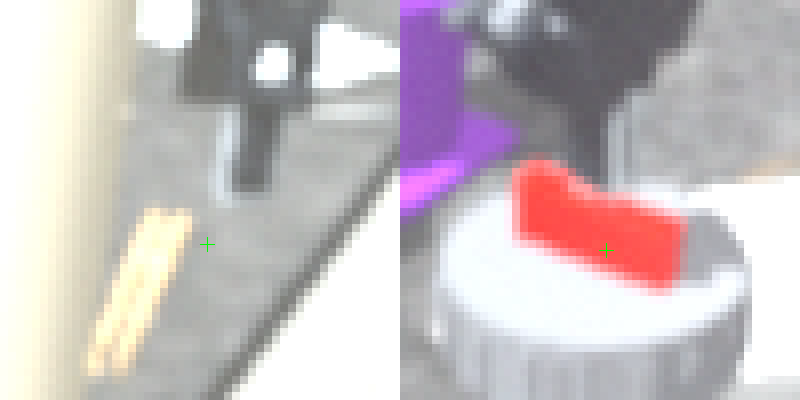

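The closed fingertips are in view at about side (274,193) and end at the bar's top edge, higher than the state says, so the grip closed above the bar. I'll probe downward with the shut fingers.

```bash
for i in 1; do python3 -m pendant '[{"dx":0,"dy":0,"dz":0.001,"rx":0,"ry":0,"rz":0,"hand":0.0},{"dx":0,"dy":0,"dz":0.001,"rx":0,"ry":0,"rz":0,"hand":0.0}]'; python3 -m pendant '[{"dx":0,"dy":0,"dz":0.001,"rx":0,"ry":0,"rz":0,"hand":0.0},{"dx":0,"dy":0,"dz":0.001,"rx":0,"ry":0,"rz":0,"hand":0.0}]'; done; python3 go.py
```

```text
clock: 2.87
position: [0.4891, -0.1358, 0.1153]
ee_rot: [0.0, 0.999, -0.039, 0.0]
contact_force: [-0.3, 1.1, 0.2]
width: 0.0001
gripper_force: 0.0
clock: 3.03
position: [0.489, -0.1357, 0.1131]
ee_rot: [0.0, 0.999, -0.039, -0.0]
contact_force: [0.1, -0.6, 0.1]
width: 0.0001
gripper_force: 0.0
t 3.0333 p [ 0.489  -0.1357  0.1131] q [-0.41  0.25  1.79 -0.    1.11  1.24] F [ 0.1 -0.6  0.1] w 0.0001 0.0
x [ 0.997 -0.078 -0.   ] y [-0.078 -0.997  0.   ] z [-0. -0. -1.]
```

```bash
python3 - <<'E'
from h import *
P=np.array((.2477,-.5182,.2034));o=[]
for n in("side0","top0"):
    d=load(f"pics/{n}.pkl");p=proj(d,P)[0];x,y=(p-[40,50 if n[0]=="s" else 40]).astype(int)
    c=cv2.resize(d["frame"][y:y+80,x:x+80,::-1],(400,400),interpolation=cv2.INTER_NEAREST)
    c=cv2.convertScaleAbs(c,alpha=1.6,beta=30)
    for dz,col in((0,(0,255,0)),(.1,(0,255,255)),(.2,(255,0,255))):
        q=((proj(d,P+[0,0,dz])[0]-[x,y]+.5)*5).astype(int);cv2.drawMarker(c,tuple(map(int,q)),col,cv2.MARKER_CROSS,14,1)
    print(n,p,x,y);o.append(c)
cv2.imwrite("pics/v3.png",np.hstack(o))
E
```

```text
side0 [406.39205383 146.0878685 ] 366 96
top0 [349.20385762 293.00208223] 309 253
```

View pics/v3.png

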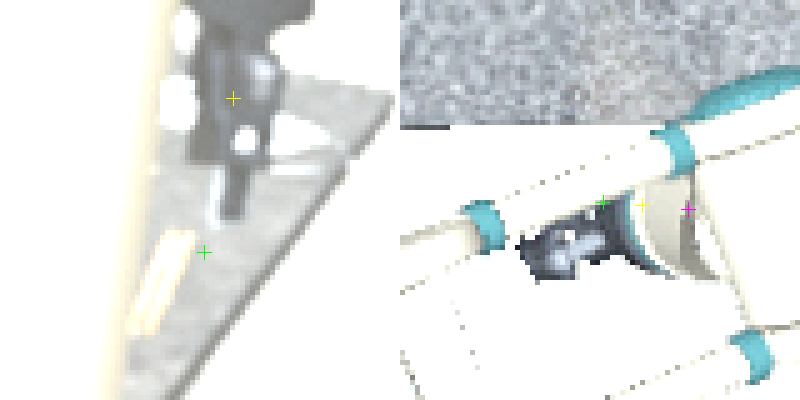

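```bash
python3 - <<'E'
from h import *
s=load("pics/side0.pkl");t=load("pics/top0.pkl")
for a in((412,140),(410,140),(415,125)):
  for b in((337,304),(340,300),(335,306),(349,293)):
    print(a,b,[np.round(v,4) for v in two(s,a,t,b)])
E
```

```text
(412, 140) (337, 304) [array([ 0.2209, -0.4688,  0.2493]), np.float64(0.0063)]
(412, 140) (340, 300) [array([ 0.2279, -0.4807,  0.2432]), np.float64(0.0024)]
(412, 140) (335, 306) [array([ 0.2173, -0.4614,  0.253 ]), np.float64(0.0102)]
(412, 140) (349, 293) [array([ 0.2413, -0.514 ,  0.2274]), np.float64(0.0147)]
(410, 140) (337, 304) [array([ 0.2235, -0.4682,  0.2488]), np.float64(0.0118)]
(410, 140) (340, 300) [array([ 0.2305, -0.4801,  0.2426]), np.float64(0.0032)]
(410, 140) (335, 306) [array([ 0.2199, -0.4607,  0.2526]), np.float64(0.0157)]
(410, 140) (349, 293) [array([ 0.244 , -0.5135,  0.2268]), np.float64(0.0089)]
(415, 125) (337, 304) [array([ 0.221 , -0.4595,  0.2994]), np.float64(0.0016)]
(415, 125) (340, 300) [array([ 0.2278, -0.4708,  0.294 ]), np.float64(0.0068)]
(415, 125) (335, 306) [array([ 0.2176, -0.4523,  0.3026]), np.float64(0.0054)]
(415, 125) (349, 293) [array([ 0.2406, -0.5026,  0.2802]), np.float64(0.0188)]
```

Triangulated near finger: the xy agrees with the state, but the tip sits about 25–30 mm higher than reported. I'll keep probing to get the offset.

```bash
python3 -m pendant '[{"dx":0,"dy":0,"dz":0.002,"rx":0,"ry":0,"rz":0,"hand":0.0},{"dx":0,"dy":0,"dz":0,"rx":0,"ry":0,"rz":0,"hand":0.0}]'|sed -n 2,4p; python3 -m pendant '[{"dx":0,"dy":0,"dz":0.002,"rx":0,"ry":0,"rz":0,"hand":0.0},{"dx":0,"dy":0,"dz":0,"rx":0,"ry":0,"rz":0,"hand":0.0}]'|sed -n 2,4p;  python3 -m pendant '[{"dx":0,"dy":0,"dz":0.001,"rx":0,"ry":0,"rz":0,"hand":0.0},{"dx":0,"dy":0,"dz":0,"rx":0,"ry":0,"rz":0,"hand":0.0}]'|sed -n 2,4p; python3 snap.py 4 240 165 300 225 175 170 275 270
```

```text
position: [0.489, -0.1358, 0.1115]
ee_rot: [0.0, 0.999, -0.039, 0.0]
contact_force: [-1.3, 0.9, 6.2]
position: [0.4891, -0.1358, 0.1097]
ee_rot: [0.0, 0.999, -0.039, 0.0]
contact_force: [-1.2, 0.8, 6.6]
position: [0.4891, -0.1358, 0.1089]
ee_rot: [0.0, 0.999, -0.039, 0.0]
contact_force: [-1.7, 1.1, 7.0]
```

View pics/v4.png

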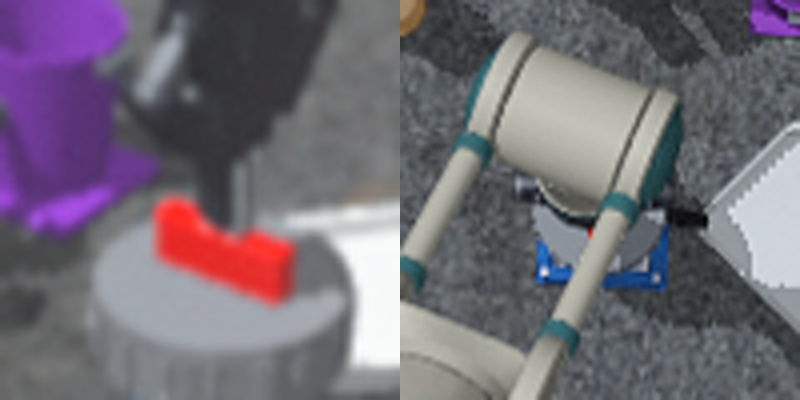

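The shut fingertips touch the bar top (about z = 0.140) at a reported TCP z of about 0.112, so the real tip is about 28 mm behind the reported TCP. Grasp again, correspondingly deeper.

```bash
python3 -m pendant '[{"dx":0,"dy":0,"dz":-0.02,"rx":0,"ry":0,"rz":0,"hand":0.06},{"dx":0,"dy":0,"dz":0,"rx":0,"ry":0,"rz":0,"hand":0.06},{"dx":0,"dy":0,"dz":0,"rx":0,"ry":0,"rz":0,"hand":0.06},{"dx":0,"dy":0,"dz":0,"rx":0,"ry":0,"rz":0,"hand":0.06},{"dx":0,"dy":0,"dz":0.02,"rx":0,"ry":0,"rz":0,"hand":0.06},{"dx":0,"dy":0,"dz":0.012,"rx":0,"ry":0,"rz":0,"hand":0.06},{"dx":0,"dy":0,"dz":0.006,"rx":0,"ry":0,"rz":0,"hand":0.06},{"dx":0,"dy":0,"dz":0,"rx":0,"ry":0,"rz":0,"hand":0.06}]' 90
python3 -m pendant '[{"dx":0,"dy":0,"dz":0,"rx":0,"ry":0,"rz":0,"hand":0.0},{"dx":0,"dy":0,"dz":0,"rx":0,"ry":0,"rz":0,"hand":0.0},{"dx":0,"dy":0,"dz":0,"rx":0,"ry":0,"rz":0,"hand":0.0},{"dx":0,"dy":0,"dz":0,"rx":0,"ry":0,"rz":0,"hand":0.0},{"dx":0,"dy":0,"dz":0,"rx":0,"ry":0,"rz":0,"hand":0.0}]' 90
python3 go.py .489 -.1355 .110 -94.6
```

```text
clock: 4.3
position: [0.4874, -0.135, 0.0882]
ee_rot: [-0.001, 0.999, -0.039, -0.002]
contact_force: [0.8, -0.3, -0.7]
width: 0.0596
gripper_force: 0.0
clock: 4.72
position: [0.4896, -0.136, 0.0912]
ee_rot: [0.0, 0.999, -0.039, 0.001]
contact_force: [-0.6, -0.1, 2.8]
width: 0.0121
gripper_force: 90.2
t 4.7167 p [ 0.4896 -0.136   0.0912] q [-0.41  0.27  1.82 -0.    1.05  1.24] F [-0.6 -0.1  2.8] w 0.0121 90.18453240394592
x [ 0.997 -0.078  0.002] y [-0.078 -0.997  0.001] z [ 0.002 -0.001 -1.   ]
shift [-0.0006 -0.0005 -0.0188]
turn [ 0.04 -0.09  0.15]
```

```bash
python3 -m pendant '[{"dx":0,"dy":0,"dz":0.0035,"rx":0,"ry":0,"rz":0,"hand":0.0},{"dx":0,"dy":0,"dz":0.0035,"rx":0,"ry":0,"rz":0,"hand":0.0},{"dx":0,"dy":0,"dz":0,"rx":0,"ry":0,"rz":0,"hand":0.0}]'
python3 -m pendant '[{"dx":0,"dy":0,"dz":0,"rx":0,"ry":0,"rz":-5,"hand":0.0},{"dx":0,"dy":0,"dz":0,"rx":0,"ry":0,"rz":-5,"hand":0.0},{"dx":0,"dy":0,"dz":0,"rx":0,"ry":0,"rz":-5,"hand":0.0},{"dx":0,"dy":0,"dz":0,"rx":0,"ry":0,"rz":-5,"hand":0.0},{"dx":0,"dy":0,"dz":0,"rx":0,"ry":0,"rz":-5,"hand":0.0}]'
python3 go.py
```

```text
clock: 4.97
position: [0.4896, -0.136, 0.0842]
ee_rot: [0.0, 0.999, -0.039, 0.001]
contact_force: [-1.6, -0.5, 7.8]
width: 0.012
gripper_force: 90.8
clock: 5.38
position: [0.4907, -0.136, 0.085]
ee_rot: [0.001, 0.984, 0.18, 0.002]
contact_force: [0.9, 0.9, 7.1]
width: 0.012
gripper_force: 90.9
t 5.3833 p [ 0.4907 -0.136   0.085 ] q [-0.41  0.28  1.83  0.    1.03  0.8 ] F [0.9 0.9 7.1] w 0.012 90.94687700271606
x [0.935 0.354 0.003] y [ 0.354 -0.935  0.002] z [ 0.004 -0.001 -1.   ]
```

```bash
python3 -m pendant '[{"dx":0,"dy":0,"dz":0,"rx":0,"ry":0,"rz":-5.4,"hand":0.0},{"dx":0,"dy":0,"dz":0,"rx":0,"ry":0,"rz":-5.4,"hand":0.0},{"dx":0,"dy":0,"dz":0,"rx":0,"ry":0,"rz":-5.4,"hand":0.0},{"dx":0,"dy":0,"dz":0,"rx":0,"ry":0,"rz":-5.4,"hand":0.0},{"dx":0,"dy":0,"dz":0,"rx":0,"ry":0,"rz":-5.4,"hand":0.0},{"dx":0,"dy":0,"dz":0,"rx":0,"ry":0,"rz":0,"hand":0.0}]'
python3 -m pendant '[{"dx":0,"dy":0,"dz":-0.005,"rx":0,"ry":0,"rz":0,"hand":0.0},{"dx":0,"dy":0,"dz":-0.01,"rx":0,"ry":0,"rz":0,"hand":0.0},{"dx":0,"dy":0,"dz":-0.01,"rx":0,"ry":0,"rz":0,"hand":0.0},{"dx":0,"dy":0,"dz":0,"rx":0,"ry":0,"rz":0,"hand":0.0}]'
python3 go.py
```

```text
clock: 5.88
position: [0.4908, -0.1361, 0.085]
ee_rot: [0.001, 0.915, 0.404, 0.002]
contact_force: [-0.2, 1.2, 7.4]
width: 0.0124
gripper_force: 91.0
clock: 6.22
position: [0.4899, -0.1362, 0.1102]
ee_rot: [0.001, 0.915, 0.403, 0.001]
contact_force: [-0.0, -0.6, -1.4]
width: 0.0121
gripper_force: 89.6
t 6.2167 p [ 0.4899 -0.1362  0.1102] q [-0.41  0.25  1.79 -0.    1.1   0.33] F [-0.  -0.6 -1.4] w 0.0121 89.61512446403503
x [0.675 0.738 0.001] y [ 0.738 -0.675  0.003] z [ 0.003 -0.001 -1.   ]
```

Cap weight (1.4 N) is carried and it's free. Lift and carry it.

```bash
python3 -m pendant '[{"dx":0,"dy":0,"dz":-0.02,"rx":0,"ry":0,"rz":0,"hand":0.0},{"dx":0,"dy":0,"dz":-0.02,"rx":0,"ry":0,"rz":0,"hand":0.0},{"dx":0,"dy":0,"dz":0,"rx":0,"ry":0,"rz":0,"hand":0.0}]' >/dev/null
python3 go.py .40 -.02 .0102
```

```text
t 6.4667 p [ 0.4909 -0.1366  0.1511] q [-0.41  0.21  1.73 -0.    1.19  0.33] F [ 0.5 -0.4 -1. ] w 0.0122 89.69244718551636
x [0.675 0.738 0.002] y [ 0.738 -0.675  0.005] z [ 0.005 -0.002 -1.   ]
shift [ 0.0245 -0.1465  0.1402]
```

```bash
python3 - <<'E'
from h import *
t=load("pics/top0.pkl")
import math
c=proj(t,[(.40+.055*math.cos(a),-.02+.055*math.sin(a),0) for a in np.linspace(0,6.28,8)[:-1]]);print(c.round(0).tolist())
print("bench edge",plane(t,[(190,280)],0))
E
```

```text
[[193.0, 236.0], [181.0, 242.0], [178.0, 255.0], [187.0, 265.0], [200.0, 265.0], [209.0, 255.0], [205.0, 241.0]]
bench edge [[ 0.29969565 -0.00819171  0.        ]]
```

```bash
python3 -m pendant '[{"dx":0.005,"dy":-0.029,"dz":0,"rx":0,"ry":0,"rz":0,"hand":0.0},{"dx":0.005,"dy":-0.03,"dz":0,"rx":0,"ry":0,"rz":0,"hand":0.0},{"dx":0.005,"dy":-0.03,"dz":0,"rx":0,"ry":0,"rz":0,"hand":0.0},{"dx":0.005,"dy":-0.03,"dz":0.01,"rx":0,"ry":0,"rz":0,"hand":0.0},{"dx":0.005,"dy":-0.03,"dz":0.02,"rx":0,"ry":0,"rz":0,"hand":0.0},{"dx":0,"dy":0,"dz":0.03,"rx":0,"ry":0,"rz":0,"hand":0.0},{"dx":0,"dy":0,"dz":0.03,"rx":0,"ry":0,"rz":0,"hand":0.0},{"dx":0,"dy":0,"dz":0.025,"rx":0,"ry":0,"rz":0,"hand":0.0},{"dx":0,"dy":0,"dz":0.015,"rx":0,"ry":0,"rz":0,"hand":0.0},{"dx":0,"dy":0,"dz":0,"rx":0,"ry":0,"rz":0,"hand":0.0}]'
python3 go.py .40 -.02 .0102 -42.4
```

```text
clock: 7.3
position: [0.3919, -0.0158, 0.015]
ee_rot: [-0.003, 0.915, 0.403, -0.004]
contact_force: [-0.2, -0.0, -1.0]
width: 0.0122
gripper_force: 89.6
t 7.3 p [ 0.3919 -0.0158  0.015 ] q [-0.22  0.22  2.15 -0.    0.78  0.52] F [-0.2 -0.  -1. ] w 0.0122 89.59982872009277
x [ 0.675  0.738 -0.005] y [ 0.738 -0.675 -0.008] z [-0.009  0.002 -1.   ]
shift [0.0024 0.0088 0.0047]
turn [-0.44  0.26 -0.05]
```

```bash
python3 -m pendant '[{"dx":0,"dy":0,"dz":0,"rx":0,"ry":0,"rz":0,"hand":0.0},{"dx":0,"dy":0,"dz":0,"rx":0,"ry":0,"rz":0,"hand":0.0}]';python3 -m pendant '[{"dx":0,"dy":0,"dz":0.003,"rx":0,"ry":0,"rz":0,"hand":0.0},{"dx":0,"dy":0,"dz":0.0015,"rx":0,"ry":0,"rz":0,"hand":0.0},{"dx":0,"dy":0,"dz":0,"rx":0,"ry":0,"rz":0,"hand":0.0}]'
python3 go.py .40 -.02 .0102 -42.4
```

```text
clock: 7.47
position: [0.3965, -0.0169, 0.0186]
ee_rot: [0.0, 0.915, 0.403, 0.0]
contact_force: [1.3, -0.8, -1.1]
width: 0.0118
gripper_force: 89.6
clock: 7.72
position: [0.3964, -0.0169, 0.0142]
ee_rot: [0.0, 0.915, 0.403, 0.0]
contact_force: [-0.2, 0.7, -1.7]
width: 0.0122
gripper_force: 89.6
t 7.7167 p [ 0.3964 -0.0169  0.0142] q [-0.22  0.23  2.15 -0.    0.77  0.52] F [-0.2  0.7 -1.7] w 0.0122 89.59949254989624
x [0.675 0.738 0.001] y [ 0.738 -0.675  0.001] z [ 0.001 -0.    -1.   ]
shift [0.0001 0.0048 0.004 ]
turn [ 0.06 -0.03 -0.07]
```

```bash
python3 -m pendant '[{"dx":0,"dy":0,"dz":0.003,"rx":0,"ry":0,"rz":0,"hand":0.0},{"dx":0,"dy":0,"dz":0.001,"rx":0,"ry":0,"rz":0,"hand":0.0},{"dx":0,"dy":0,"dz":0,"rx":0,"ry":0,"rz":0,"hand":0.0}]'
python3 -m pendant '[{"dx":0,"dy":0,"dz":0.0005,"rx":0,"ry":0,"rz":0,"hand":0.0},{"dx":0,"dy":0,"dz":0,"rx":0,"ry":0,"rz":0,"hand":0.0}]' |sed -n 2,4p
```

```text
clock: 7.97
position: [0.3963, -0.0169, 0.0102]
ee_rot: [0.0, 0.915, 0.403, 0.0]
contact_force: [-0.7, -0.8, 2.4]
width: 0.012
gripper_force: 90.4
position: [0.3963, -0.0169, 0.0102]
ee_rot: [0.0, 0.915, 0.403, 0.0]
contact_force: [-2.7, -0.7, 9.8]
```

```bash
python3 -m pendant '[{"dx":0,"dy":0,"dz":-0.0007,"rx":0,"ry":0,"rz":0,"hand":0.05},{"dx":0,"dy":0,"dz":0,"rx":0,"ry":0,"rz":0,"hand":0.05},{"dx":0,"dy":0,"dz":0,"rx":0,"ry":0,"rz":0,"hand":0.05},{"dx":0,"dy":0,"dz":0,"rx":0,"ry":0,"rz":0,"hand":0.05},{"dx":0,"dy":0,"dz":-0.03,"rx":0,"ry":0,"rz":0,"hand":0.05},{"dx":0,"dy":0,"dz":-0.04,"rx":0,"ry":0,"rz":0,"hand":0.05},{"dx":0,"dy":0,"dz":-0.04,"rx":0,"ry":0,"rz":0,"hand":0.05},{"dx":0,"dy":0,"dz":-0.04,"rx":0,"ry":0,"rz":0,"hand":0.05},{"dx":0,"dy":0,"dz":-0.04,"rx":0,"ry":0,"rz":0,"hand":0.05},{"dx":0,"dy":0,"dz":0,"rx":0,"ry":0,"rz":0,"hand":0.05}]'
python3 go.py .47 -.25 .2 -4.6
```

```text
clock: 8.97
position: [0.4011, -0.0178, 0.2073]
ee_rot: [0.005, 0.915, 0.403, 0.006]
contact_force: [0.4, -0.5, -0.4]
width: 0.0497
gripper_force: 0.0
t 8.9667 p [ 0.4011 -0.0178  0.2073] q [-0.22 -0.    1.84 -0.    1.29  0.52] F [ 0.4 -0.5 -0.4] w 0.0497 0.0
x [0.675 0.738 0.008] y [ 0.738 -0.675  0.013] z [ 0.015 -0.003 -1.   ]
shift [-0.1249  0.2074  0.0091]
turn [  0.89  -0.17 -37.85]
```

```bash
python3 -m pendant '[{"dx":0,"dy":0,"dz":0,"rx":0,"ry":0,"rz":-6.3,"hand":0.05},{"dx":0,"dy":0,"dz":0,"rx":0,"ry":0,"rz":-6.3,"hand":0.05},{"dx":0,"dy":0,"dz":0,"rx":0,"ry":0,"rz":-6.3,"hand":0.05},{"dx":0,"dy":0,"dz":0,"rx":0,"ry":0,"rz":-6.3,"hand":0.05},{"dx":0,"dy":0,"dz":0,"rx":0,"ry":0,"rz":-6.3,"hand":0.05},{"dx":0,"dy":0,"dz":0,"rx":0,"ry":0,"rz":-6.3,"hand":0.05},{"dx":-0.037,"dy":0.0146,"dz":0,"rx":0,"ry":0,"rz":0,"hand":0.05},{"dx":-0.037,"dy":0.0146,"dz":0,"rx":0,"ry":0,"rz":0,"hand":0.05},{"dx":-0.037,"dy":0.0146,"dz":0,"rx":0,"ry":0,"rz":0,"hand":0.05},{"dx":-0.037,"dy":0.0146,"dz":0,"rx":0,"ry":0,"rz":0,"hand":0.05},{"dx":-0.037,"dy":0.0146,"dz":0,"rx":0,"ry":0,"rz":0,"hand":0.05},{"dx":-0.037,"dy":0.0146,"dz":0,"rx":0,"ry":0,"rz":0,"hand":0.05}]' >/dev/null
python3 -m pendant '[{"dx":0,"dy":0,"dz":0,"rx":0,"ry":6.0,"rz":0,"hand":0.05},{"dx":0,"dy":0,"dz":0,"rx":0,"ry":6.0,"rz":0,"hand":0.05},{"dx":0,"dy":0,"dz":0,"rx":0,"ry":6.0,"rz":0,"hand":0.05},{"dx":0,"dy":0,"dz":0,"rx":0,"ry":6.0,"rz":0,"hand":0.05},{"dx":0,"dy":0,"dz":0,"rx":0,"ry":6.0,"rz":0,"hand":0.05},{"dx":0,"dy":0,"dz":0,"rx":0,"ry":6.0,"rz":0,"hand":0.05},{"dx":0,"dy":0,"dz":0,"rx":0,"ry":6.0,"rz":0,"hand":0.05},{"dx":0,"dy":0,"dz":0,"rx":0,"ry":6.0,"rz":0,"hand":0.05},{"dx":0,"dy":0,"dz":0,"rx":0,"ry":0.0,"rz":0,"hand":0.05},{"dx":0,"dy":0,"dz":0,"rx":0,"ry":0.0,"rz":0,"hand":0.05}]'
python3 go.py .4814 -.23 .0763 -4.6 48
```

```text
clock: 10.8
position: [0.4649, -0.2459, 0.1981]
ee_rot: [-0.277, 0.672, 0.618, 0.299]
contact_force: [0.9, -0.6, -0.5]
width: 0.0498
gripper_force: 0.0
t 10.8 p [ 0.4649 -0.2459  0.1981] q [-0.98  0.54  1.42  0.5   1.86 -0.93] F [ 0.9 -0.6 -0.5] w 0.0498 0.0
x [0.058 0.666 0.744] y [ 0.997 -0.083 -0.003] z [ 0.06   0.742 -0.668]
shift [-0.0791  0.0154  0.0941]
turn [ 0.01 -0.08 -0.23]
```

```bash
python3 -m pendant '[{"dx":-0.02,"dy":0.004,"dz":0.0235,"rx":0,"ry":0,"rz":0,"hand":0.05},{"dx":-0.02,"dy":0.004,"dz":0.0235,"rx":0,"ry":0,"rz":0,"hand":0.05},{"dx":-0.02,"dy":0.004,"dz":0.0235,"rx":0,"ry":0,"rz":0,"hand":0.05},{"dx":-0.02,"dy":0.004,"dz":0.0235,"rx":0,"ry":0,"rz":0,"hand":0.05},{"dx":0,"dy":0,"dz":0,"rx":0,"ry":0,"rz":0,"hand":0.05},{"dx":0,"dy":0,"dz":0,"rx":0,"ry":0,"rz":0,"hand":0.05}]' >/dev/null
python3 go.py .4862 -.1707 .0228 -4.6 48
python3 snap.py 5 240 160 340 260 190 180 270 260
python3 - <<'E'
from h import *
from rig import manip
s=manip.get_state();p=s["position"];z=rot(s["ee_rot"]).as_matrix()[:,2];y=rot(s["ee_rot"]).as_matrix()[:,1]
im=cv2.imread("pics/v5.png")
A=p-.028*z;B=p+[0,0,.028];hd=np.array([.4834,-.2053,.054])
for n,o,k,off in(("side",(240,160),4,0),("top",(190,180),5,400)):
    d=load(f"pics/{n}5.pkl")
    for P,c in((A+.03*y,(0,255,0)),(A-.03*y,(0,255,0)),(B+.03*y,(255,0,255)),(B-.03*y,(255,0,255)),(hd,(0,255,255))):
        q=(proj(d,P)[0]-o+.5)*k;print(n,q.round(0));cv2.drawMarker(im,(int(q[0]+off),int(q[1])),c,cv2.MARKER_CROSS,12,1)
cv2.imwrite("pics/v5m.png",im)
E
```

```text
t 11.3 p [ 0.4827 -0.2285  0.0788] q [-0.95  0.65  1.54  0.5   1.64 -1.02] F [ 0.1 -0.1  0.1] w 0.0497 0.0
x [0.053 0.667 0.743] y [ 0.997 -0.079 -0.   ] z [ 0.058  0.741 -0.669]
shift [-0.0029 -0.001   0.0805]
turn [-0.07 -0.01  0.03]
side [192. 119.]
side [260. 144.]
side [177. 119.]
side [245. 145.]
side [192. 209.]
top [352. 176.]
top [347. 265.]
top [321. 172.]
top [316. 261.]
top [280. 227.]
```

View pics/v5m.png

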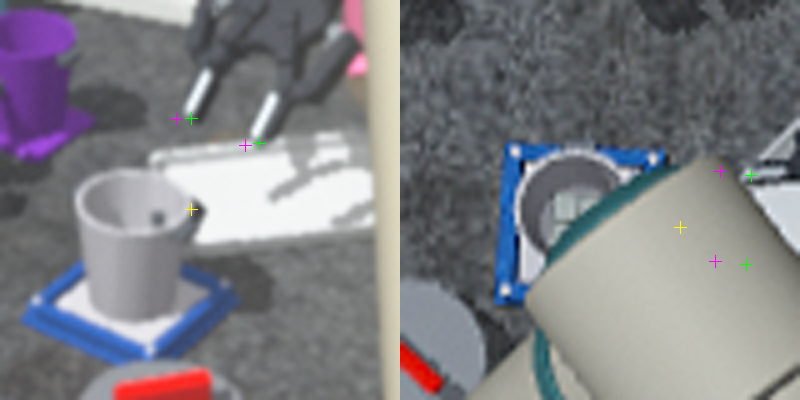

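The fingertips at (190,118) and (258,140) match the green prediction, so the offset is in the tool frame (28 mm along the tool z). The jar stands upright with the blocks inside, and the handle is at (195,213) where computed. Advance and grip.

```bash
python3 -m pendant '[{"dx":-0.0029,"dy":-0.001,"dz":0.02,"rx":0,"ry":0,"rz":0,"hand":0.05},{"dx":0,"dy":0,"dz":0.02,"rx":0,"ry":0,"rz":0,"hand":0.05},{"dx":0,"dy":0,"dz":0.02,"rx":0,"ry":0,"rz":0,"hand":0.05},{"dx":0,"dy":0,"dz":0.012,"rx":0,"ry":0,"rz":0,"hand":0.05},{"dx":0,"dy":0,"dz":0.0085,"rx":0,"ry":0,"rz":0,"hand":0.05},{"dx":0,"dy":0,"dz":0,"rx":0,"ry":0,"rz":0,"hand":0.05}]' 110
python3 -m pendant '[{"dx":0,"dy":0,"dz":0,"rx":0,"ry":0,"rz":0,"hand":0.0},{"dx":0,"dy":0,"dz":0,"rx":0,"ry":0,"rz":0,"hand":0.0},{"dx":0,"dy":0,"dz":0,"rx":0,"ry":0,"rz":0,"hand":0.0},{"dx":0,"dy":0,"dz":0,"rx":0,"ry":0,"rz":0,"hand":0.0},{"dx":0,"dy":0,"dz":0,"rx":0,"ry":0,"rz":0,"hand":0.0}]' 110
python3 go.py .4862 -.1707 .0228 -4.6 48
```

```text
clock: 11.9
position: [0.4863, -0.1715, 0.0222]
ee_rot: [-0.276, 0.671, 0.62, 0.299]
contact_force: [0.4, 0.5, -0.4]
width: 0.0502
gripper_force: 0.0
clock: 12.32
position: [0.4871, -0.1736, 0.0223]
ee_rot: [-0.274, 0.672, 0.619, 0.299]
contact_force: [0.3, -3.6, 5.5]
width: 0.0126
gripper_force: 107.8
t 12.3167 p [ 0.4871 -0.1736  0.0223] q [-0.89  0.68  1.68  0.54  1.47 -1.06] F [ 0.3 -3.6  5.5] w 0.0126 107.76047229766846
x [0.054 0.668 0.742] y [ 0.997 -0.082  0.002] z [ 0.062  0.74  -0.67 ]
shift [ 0.0022 -0.0011  0.0018]
turn [0.17 0.07 0.  ]
```

```bash
python3 -m pendant '[{"dx":0.0074,"dy":0,"dz":-0.0067,"rx":0,"ry":0,"rz":0,"hand":0.0},{"dx":0.0148,"dy":0,"dz":-0.0134,"rx":0,"ry":0,"rz":0,"hand":0.0},{"dx":0.0223,"dy":0,"dz":-0.02,"rx":0,"ry":0,"rz":0,"hand":0.0},{"dx":0.0223,"dy":0,"dz":-0.02,"rx":0,"ry":0,"rz":0,"hand":0.0},{"dx":0.0223,"dy":0,"dz":-0.02,"rx":0,"ry":0,"rz":0,"hand":0.0},{"dx":0.0223,"dy":0,"dz":-0.02,"rx":0,"ry":0,"rz":0,"hand":0.0},{"dx":0,"dy":0,"dz":0,"rx":0,"ry":0,"rz":0,"hand":0.0},{"dx":0,"dy":0,"dz":0,"rx":0,"ry":0,"rz":0,"hand":0.0}]'
python3 go.py .4862 -.1707 .0228 -4.6 48
```

```text
clock: 12.98
position: [0.4863, -0.173, 0.172]
ee_rot: [-0.274, 0.672, 0.62, 0.298]
contact_force: [-0.7, -0.9, -3.0]
width: 0.0121
gripper_force: 107.9
t 12.9833 p [ 0.4863 -0.173   0.172 ] q [-0.89  0.51  1.55  0.54  1.73 -0.91] F [-0.7 -0.9 -3. ] w 0.0121 107.9186475276947
x [0.053 0.671 0.74 ] y [ 0.997 -0.081  0.002] z [ 0.061  0.737 -0.673]
shift [-0.1089 -0.0006  0.102 ]
turn [0.1  0.27 0.05]
```

```bash
python3 -m pendant '[{"dx":0.012,"dy":-0.0007,"dz":0.011,"rx":0,"ry":0,"rz":0,"hand":0.0},{"dx":0.02,"dy":-0.001,"dz":0.0184,"rx":0,"ry":0,"rz":0,"hand":0.0},{"dx":0.0271,"dy":-0.0014,"dz":0.025,"rx":0,"ry":0,"rz":0,"hand":0.0},{"dx":0.0271,"dy":-0.0014,"dz":0.025,"rx":0,"ry":0,"rz":0,"hand":0.0},{"dx":0.0271,"dy":-0.0014,"dz":0.025,"rx":0,"ry":0,"rz":0,"hand":0.0},{"dx":0.0271,"dy":-0.0014,"dz":0.025,"rx":0,"ry":0,"rz":0,"hand":0.0},{"dx":0.024,"dy":-0.0014,"dz":0.022,"rx":0,"ry":0,"rz":0,"hand":0.0},{"dx":0.016,"dy":-0.001,"dz":0.0145,"rx":0,"ry":0,"rz":0,"hand":0.0},{"dx":0.0096,"dy":-0.0004,"dz":0.0087,"rx":0,"ry":0,"rz":0,"hand":0.0},{"dx":0,"dy":0,"dz":0,"rx":0,"ry":0,"rz":0,"hand":0.0},{"dx":0,"dy":0,"dz":0,"rx":0,"ry":0,"rz":0,"hand":0.0}]'
python3 go.py .497 .084 .195 -4.6 -54
```

```text
clock: 13.9
position: [0.4963, 0.0851, 0.1947]
ee_rot: [-0.276, 0.672, 0.62, 0.298]
contact_force: [1.0, -0.2, -3.4]
width: 0.0126
gripper_force: 108.0
t 13.9 p [0.4963 0.0851 0.1947] q [-0.54  0.31  1.84  0.73  1.49 -0.72] F [ 1.  -0.2 -3.4] w 0.0126 107.96493172645569
x [0.055 0.668 0.743] y [ 0.997 -0.08  -0.002] z [ 0.058  0.74  -0.67 ]
shift [-0.0004  0.0008 -0.001 ]
turn [-1.1000e-01 -1.0195e+02  3.0000e-02]
```

```bash
python3 -m pendant '[{"dx":0,"dy":0,"dz":0,"rx":0,"ry":-6,"rz":0,"hand":0.0},{"dx":0,"dy":0,"dz":0,"rx":0,"ry":-6,"rz":0,"hand":0.0},{"dx":0,"dy":0,"dz":0,"rx":0,"ry":-6,"rz":0,"hand":0.0},{"dx":0,"dy":0,"dz":0,"rx":0,"ry":-6,"rz":0,"hand":0.0},{"dx":0,"dy":0,"dz":0,"rx":0,"ry":-6,"rz":0,"hand":0.0},{"dx":0,"dy":0,"dz":0,"rx":0,"ry":-6,"rz":0,"hand":0.0},{"dx":0,"dy":0,"dz":0,"rx":0,"ry":-6,"rz":0,"hand":0.0},{"dx":0,"dy":0,"dz":0,"rx":0,"ry":-6,"rz":0,"hand":0.0},{"dx":0,"dy":0,"dz":0,"rx":0,"ry":-6,"rz":0,"hand":0.0},{"dx":0,"dy":0,"dz":0,"rx":0,"ry":-6,"rz":0,"hand":0.0}]'
python3 go.py .497 .084 .195 -4.6 -54
```

```text
clock: 14.73
position: [0.4974, 0.084, 0.196]
ee_rot: [0.072, 0.732, 0.673, -0.078]
contact_force: [0.2, -0.4, -3.2]
width: 0.0121
gripper_force: 107.8
t 14.7333 p [0.4974 0.084  0.196 ] q [ 0.19  0.22  1.63 -0.21  1.36  0.32] F [ 0.2 -0.4 -3.2] w 0.0121 107.8224778175354
x [ 0.082  0.974 -0.212] y [ 0.996 -0.084  0.   ] z [-0.018 -0.211 -0.977]
shift [ 0.0002 -0.0004  0.001 ]
turn [ -0.11 -41.75  -0.19]
```

```bash
python3 -m pendant '[{"dx":0,"dy":0,"dz":0,"rx":0,"ry":-6,"rz":0,"hand":0.0},{"dx":0,"dy":0,"dz":0,"rx":0,"ry":-6,"rz":0,"hand":0.0},{"dx":0,"dy":0,"dz":0,"rx":0,"ry":-6,"rz":0,"hand":0.0},{"dx":0,"dy":0,"dz":0,"rx":0,"ry":-6,"rz":0,"hand":0.0},{"dx":0,"dy":0,"dz":0,"rx":0,"ry":-6,"rz":0,"hand":0.0},{"dx":0,"dy":0,"dz":0,"rx":0,"ry":-6,"rz":0,"hand":0.0},{"dx":0,"dy":0,"dz":0,"rx":0,"ry":-6,"rz":0,"hand":0.0},{"dx":0,"dy":0,"dz":0,"rx":0,"ry":0,"rz":0,"hand":0.0},{"dx":0,"dy":0,"dz":0,"rx":0,"ry":0,"rz":0,"hand":0.0},{"dx":0,"dy":0,"dz":0,"rx":0,"ry":0,"rz":0,"hand":0.0},{"dx":0,"dy":0,"dz":0,"rx":0,"ry":0,"rz":0,"hand":0.0},{"dx":0,"dy":0,"dz":0,"rx":0,"ry":0,"rz":0,"hand":0.0}]'
python3 go.py .497 .084 .195 -4.6 -54; python3 snap.py 6 120 200 300 350 90 170 190 270
```

```text
clock: 15.73
position: [0.4973, 0.0837, 0.1972]
ee_rot: [0.307, 0.657, 0.603, -0.332]
contact_force: [-0.6, -0.1, -2.2]
width: 0.0121
gripper_force: 108.2
t 15.7333 p [0.4973 0.0837 0.1972] q [ 0.55  0.52  1.55 -0.72  1.7   0.77] F [-0.6 -0.1 -2.2] w 0.0121 108.20473909378052
x [ 0.051  0.588 -0.807] y [ 0.997 -0.083  0.003] z [-0.066 -0.805 -0.59 ]
shift [ 0.002  -0.0003  0.0011]
turn [-0.06 -0.15 -0.23]
```

View pics/v6.png

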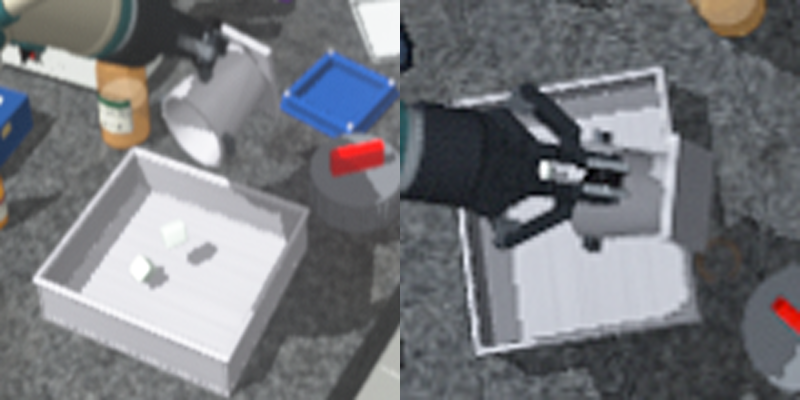

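Two blocks are out and falling into the pan, at crop (172,232) and (140,268). The bottle and cap are fine. Hold, shake slightly and watch the weight.

```bash
python3 -m pendant '[{"dx":0,"dy":0,"dz":0,"rx":0,"ry":-3,"rz":0,"hand":0.0},{"dx":0,"dy":0,"dz":0,"rx":0,"ry":0,"rz":0,"hand":0.0},{"dx":0,"dy":0,"dz":0,"rx":0,"ry":0,"rz":0,"hand":0.0},{"dx":0,"dy":0,"dz":0,"rx":0,"ry":0,"rz":0,"hand":0.0},{"dx":0,"dy":0,"dz":0,"rx":0,"ry":0,"rz":0,"hand":0.0},{"dx":0,"dy":0,"dz":0,"rx":0,"ry":0,"rz":0,"hand":0.0},{"dx":0,"dy":0,"dz":0,"rx":0,"ry":0,"rz":0,"hand":0.0},{"dx":0,"dy":0,"dz":0,"rx":0,"ry":0,"rz":0,"hand":0.0}]' | grep -E "clock|force"; for i in 1; do python3 -m pendant '[{"dx":0,"dy":0,"dz":0,"rx":0,"ry":0,"rz":0,"hand":0.0}]'|grep cont;python3 -m pendant '[{"dx":0,"dy":0,"dz":0,"rx":0,"ry":0,"rz":0,"hand":0.0}]'|grep cont;python3 -m pendant '[{"dx":0,"dy":0,"dz":0,"rx":0,"ry":0,"rz":0,"hand":0.0}]'|grep cont;done
python3 go.py; cat > cnt.py <<'E'
import sys
from h import *
from rig import manip
d=manip.get_image("side");pickle.dump(d,open(f"pics/side{sys.argv[1]}.pkl","wb"))
cv2.imwrite(f"pics/c{sys.argv[1]}.png",cv2.resize(d["frame"][180:350,110:320,::-1],None,fx=3.5,fy=3.5,interpolation=cv2.INTER_CUBIC))
E
python3 cnt.py 7
```

```text
clock: 16.5
contact_force: [0.1, 0.3, -1.8]
gripper_force: 108.2
contact_force: [0.5, 0.2, -2.4]
contact_force: [-0.4, -0.4, -2.0]
contact_force: [-0.1, -0.2, -1.2]
t 16.75 p [0.4971 0.0847 0.1958] q [ 0.56  0.55  1.55 -0.75  1.73  0.8 ] F [-0.1 -0.2 -1.2] w 0.0123 108.29028010368347
x [ 0.044  0.543 -0.839] y [ 0.997 -0.081  0.   ] z [-0.068 -0.836 -0.545]
```

View pics/c7.png

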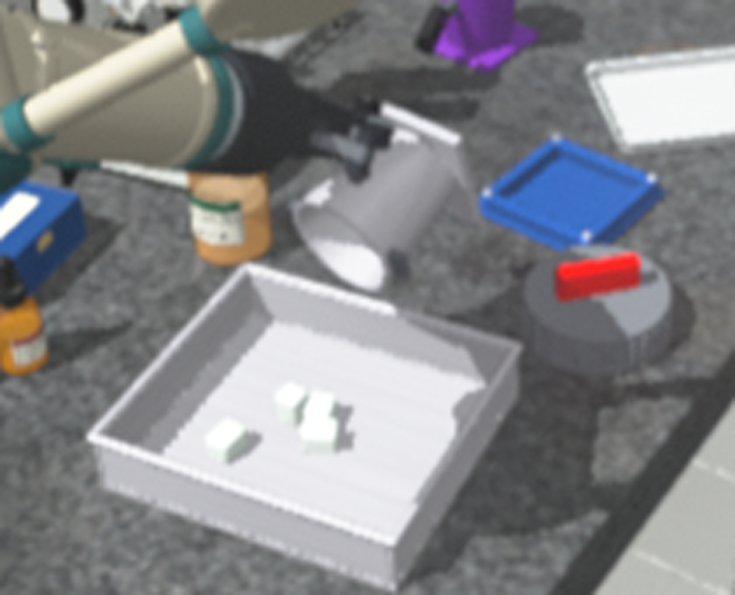

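All four blocks lie in the pan, at crop (228,438), (290,400), (320,403) and (320,432). The jar is empty. Turn it back upright.

```bash
python3 -m pendant '[{"dx":0,"dy":0,"dz":0,"rx":0,"ry":6.5,"rz":0,"hand":0.0},{"dx":0,"dy":0,"dz":0,"rx":0,"ry":6.5,"rz":0,"hand":0.0},{"dx":0,"dy":0,"dz":0,"rx":0,"ry":6.5,"rz":0,"hand":0.0},{"dx":0,"dy":0,"dz":0,"rx":0,"ry":6.5,"rz":0,"hand":0.0},{"dx":0,"dy":0,"dz":0,"rx":0,"ry":6.5,"rz":0,"hand":0.0},{"dx":0,"dy":0,"dz":0,"rx":0,"ry":6.5,"rz":0,"hand":0.0},{"dx":0,"dy":0,"dz":0,"rx":0,"ry":6.5,"rz":0,"hand":0.0},{"dx":0,"dy":0,"dz":0,"rx":0,"ry":6.5,"rz":0,"hand":0.0}]' >/dev/null
python3 -m pendant '[{"dx":0,"dy":0,"dz":0,"rx":0,"ry":6.5,"rz":0,"hand":0.0},{"dx":0,"dy":0,"dz":0,"rx":0,"ry":6.5,"rz":0,"hand":0.0},{"dx":0,"dy":0,"dz":0,"rx":0,"ry":6.5,"rz":0,"hand":0.0},{"dx":0,"dy":0,"dz":0,"rx":0,"ry":6.5,"rz":0,"hand":0.0},{"dx":0,"dy":0,"dz":0,"rx":0,"ry":6.5,"rz":0,"hand":0.0},{"dx":0,"dy":0,"dz":0,"rx":0,"ry":6.5,"rz":0,"hand":0.0},{"dx":0,"dy":0,"dz":0,"rx":0,"ry":6.5,"rz":0,"hand":0.0},{"dx":0,"dy":0,"dz":0,"rx":0,"ry":6.5,"rz":0,"hand":0.0},{"dx":0,"dy":0,"dz":0,"rx":0,"ry":0,"rz":0,"hand":0.0},{"dx":0,"dy":0,"dz":0,"rx":0,"ry":0,"rz":0,"hand":0.0}]' >/dev/null
python3 go.py .4323 -.3572 .18 -4.6 48
```

```text
t 18.3 p [0.4964 0.0832 0.1943] q [-0.54  0.3   1.83  0.72  1.48 -0.7 ] F [-0.1 -0.2 -2.2] w 0.0124 108.28665018081665
x [0.06  0.681 0.73 ] y [ 0.997 -0.083 -0.004] z [ 0.058  0.728 -0.683]
shift [-0.314  -0.0272 -0.3145]
turn [-0.05  1.09 -0.29]
```

```bash
python3 -m pendant '[{"dx":-0.0262,"dy":-0.0023,"dz":-0.0262,"rx":0,"ry":1.1,"rz":0,"hand":0.0},{"dx":-0.0262,"dy":-0.0023,"dz":-0.0262,"rx":0,"ry":0,"rz":0,"hand":0.0},{"dx":-0.0262,"dy":-0.0023,"dz":-0.0262,"rx":0,"ry":0,"rz":0,"hand":0.0},{"dx":-0.0262,"dy":-0.0023,"dz":-0.0262,"rx":0,"ry":0,"rz":0,"hand":0.0},{"dx":-0.0262,"dy":-0.0023,"dz":-0.0262,"rx":0,"ry":0,"rz":0,"hand":0.0},{"dx":-0.0262,"dy":-0.0023,"dz":-0.0262,"rx":0,"ry":0,"rz":0,"hand":0.0},{"dx":-0.0262,"dy":-0.0023,"dz":-0.0262,"rx":0,"ry":0,"rz":0,"hand":0.0},{"dx":-0.0262,"dy":-0.0023,"dz":-0.0262,"rx":0,"ry":0,"rz":0,"hand":0.0},{"dx":-0.0262,"dy":-0.0023,"dz":-0.0262,"rx":0,"ry":0,"rz":0,"hand":0.0},{"dx":-0.0262,"dy":-0.0023,"dz":-0.0262,"rx":0,"ry":0,"rz":0,"hand":0.0},{"dx":-0.0262,"dy":-0.0023,"dz":-0.0262,"rx":0,"ry":0,"rz":0,"hand":0.0},{"dx":-0.0262,"dy":-0.0023,"dz":-0.0262,"rx":0,"ry":0,"rz":0,"hand":0.0}]' >/dev/null
python3 -m pendant '[{"dx":0,"dy":0,"dz":0,"rx":-4.43,"ry":0,"rz":3.99,"hand":0.0},{"dx":0,"dy":0,"dz":0,"rx":-4.43,"ry":0,"rz":3.99,"hand":0.0},{"dx":0,"dy":0,"dz":0,"rx":-4.43,"ry":0,"rz":3.99,"hand":0.0},{"dx":0,"dy":0,"dz":0,"rx":-4.43,"ry":0,"rz":3.99,"hand":0.0},{"dx":0,"dy":0,"dz":0,"rx":-4.43,"ry":0,"rz":3.99,"hand":0.0},{"dx":0,"dy":0,"dz":0,"rx":-4.43,"ry":0,"rz":3.99,"hand":0.0},{"dx":0,"dy":0,"dz":0,"rx":-4.43,"ry":0,"rz":3.99,"hand":0.0},{"dx":0,"dy":0,"dz":0,"rx":0,"ry":0,"rz":0,"hand":0.0},{"dx":0,"dy":0,"dz":0,"rx":0,"ry":0,"rz":0,"hand":0.0}]'
python3 go.py .4323 -.3572 .045 -46.3 48
```

```text
clock: 20.05
position: [0.4338, -0.3545, 0.174]
ee_rot: [-0.151, 0.848, 0.341, 0.377]
contact_force: [0.4, 0.1, -2.2]
width: 0.0124
gripper_force: 108.4
t 20.05 p [ 0.4338 -0.3545  0.174 ] q [-1.3   0.44  1.68  0.71  1.52 -0.72] F [ 0.4  0.1 -2.2] w 0.0124 108.39863419532776
x [0.483 0.465 0.742] y [ 0.692 -0.722  0.001] z [ 0.536  0.513 -0.67 ]
shift [-0.0977  0.0008  0.0842]
turn [-0.05  0.09  0.13]
```

```bash
python3 -m pendant '[{"dx":-0.0244,"dy":0.0002,"dz":0.021,"rx":0,"ry":0,"rz":0,"hand":0.0},{"dx":-0.0244,"dy":0.0002,"dz":0.021,"rx":0,"ry":0,"rz":0,"hand":0.0},{"dx":-0.0244,"dy":0.0002,"dz":0.021,"rx":0,"ry":0,"rz":0,"hand":0.0},{"dx":-0.0244,"dy":0.0002,"dz":0.021,"rx":0,"ry":0,"rz":0,"hand":0.0},{"dx":0,"dy":0,"dz":0,"rx":0,"ry":0,"rz":0,"hand":0.0},{"dx":0,"dy":0,"dz":0,"rx":0,"ry":0,"rz":0,"hand":0.0}]' >/dev/null
python3 go.py .4323 -.3572 .0193 -46.3 48; python3 snap.py 8 260 150 370 240 245 185 325 265
```

```text
t 20.55 p [ 0.4332 -0.3577  0.0433] q [-1.31  0.6   1.79  0.74  1.32 -0.91] F [-0.3  0.6 -2. ] w 0.0124 108.31761360168457
x [0.483 0.46  0.745] y [ 0.692 -0.722 -0.003] z [ 0.537  0.517 -0.667]
shift [-0.0181 -0.001   0.0158]
turn [-0.17 -0.17 -0.07]
```

View pics/v8.png

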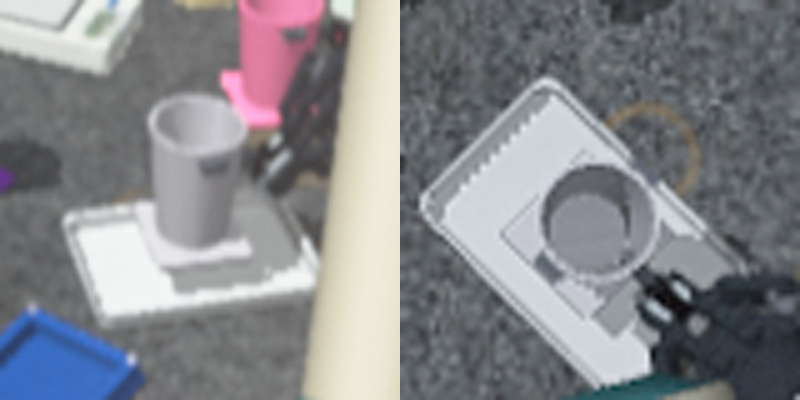

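The jar is upright, empty and aligned with the tray; the foot is around crop (590,240), within the tray. Lower it.

```bash
python3 -m pendant '[{"dx":-0.009,"dy":-0.001,"dz":0.0079,"rx":0,"ry":0,"rz":0,"hand":0.0},{"dx":-0.006,"dy":0,"dz":0.0054,"rx":0,"ry":0,"rz":0,"hand":0.0},{"dx":0,"dy":0,"dz":0,"rx":0,"ry":0,"rz":0,"hand":0.0}]' |sed -n 2,4p
python3 -m pendant '[{"dx":-0.0015,"dy":0,"dz":0.0013,"rx":0,"ry":0,"rz":0,"hand":0.0},{"dx":0,"dy":0,"dz":0,"rx":0,"ry":0,"rz":0,"hand":0.0}]' |sed -n 2,4p
python3 -m pendant '[{"dx":-0.0012,"dy":0,"dz":0.001,"rx":0,"ry":0,"rz":0,"hand":0.0},{"dx":0,"dy":0,"dz":0,"rx":0,"ry":0,"rz":0,"hand":0.0}]' |sed -n 2,4p
```

```text
position: [0.4309, -0.3571, 0.0229]
ee_rot: [-0.152, 0.848, 0.339, 0.377]
contact_force: [-0.2, 0.6, -1.7]
position: [0.4311, -0.3574, 0.0217]
ee_rot: [-0.152, 0.848, 0.339, 0.378]
contact_force: [0.1, 0.4, -1.2]
position: [0.4311, -0.3575, 0.0201]
ee_rot: [-0.152, 0.848, 0.339, 0.378]
contact_force: [0.4, -0.5, -1.9]
```

```bash
python3 -m pendant '[{"dx":-0.0012,"dy":0,"dz":0.001,"rx":0,"ry":0,"rz":0,"hand":0.0},{"dx":0,"dy":0,"dz":0,"rx":0,"ry":0,"rz":0,"hand":0.0}]' |sed -n 2,4p
python3 -m pendant '[{"dx":-0.0007,"dy":0,"dz":0.0007,"rx":0,"ry":0,"rz":0,"hand":0.0},{"dx":0,"dy":0,"dz":0,"rx":0,"ry":0,"rz":0,"hand":0.0}]' |sed -n 2,4p
```

```text
position: [0.431, -0.3575, 0.0184]
ee_rot: [-0.152, 0.848, 0.339, 0.378]
contact_force: [0.1, -0.5, -2.5]
position: [0.4312, -0.3575, 0.018]
ee_rot: [-0.152, 0.848, 0.339, 0.378]
contact_force: [-0.8, -0.2, 1.9]
```

Floor contact. Release and back out.

```bash
python3 -m pendant '[{"dx":0,"dy":0,"dz":0,"rx":0,"ry":0,"rz":0,"hand":0.03},{"dx":0,"dy":0,"dz":0,"rx":0,"ry":0,"rz":0,"hand":0.05},{"dx":0,"dy":0,"dz":0,"rx":0,"ry":0,"rz":0,"hand":0.05},{"dx":0,"dy":0,"dz":0,"rx":0,"ry":0,"rz":0,"hand":0.05},{"dx":0,"dy":0,"dz":-0.01,"rx":0,"ry":0,"rz":0,"hand":0.05},{"dx":0,"dy":0,"dz":-0.02,"rx":0,"ry":0,"rz":0,"hand":0.05},{"dx":0,"dy":0,"dz":-0.03,"rx":0,"ry":0,"rz":0,"hand":0.05},{"dx":0,"dy":0,"dz":-0.03,"rx":0,"ry":0,"rz":0,"hand":0.05},{"dx":0.02,"dy":0,"dz":-0.03,"rx":0,"ry":0,"rz":0,"hand":0.05},{"dx":0.02,"dy":0,"dz":-0.02,"rx":0,"ry":0,"rz":0,"hand":0.05},{"dx":0,"dy":0,"dz":0,"rx":0,"ry":0,"rz":0,"hand":0.05},{"dx":0,"dy":0,"dz":0,"rx":0,"ry":0,"rz":0,"hand":0.05}]'
python3 - <<'E'
from h import *
from rig import manip
d=manip.get_image("side");cv2.imwrite("pics/f.png",cv2.resize(d["frame"][140:350,110:370,::-1],None,fx=2.8,fy=2.8,interpolation=cv2.INTER_CUBIC))
E
```

```text
clock: 22.57
position: [0.3747, -0.4123, 0.1424]
ee_rot: [-0.15, 0.848, 0.34, 0.377]
contact_force: [-1.2, 0.0, -0.5]
width: 0.0501
gripper_force: 0.0
```

View pics/f.png

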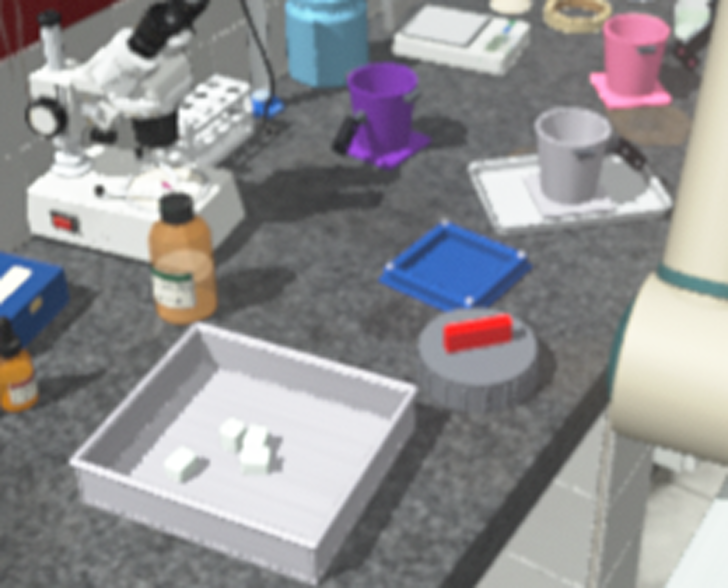

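The jar stands upright in the tray at (572,155) and the cap is flat on the bench at (478,355). The four blocks are in the pan, the bottle is upright, and the gripper is clear.

```bash
python3 -c "
from rig import manip
print(manip.sign_off())"
```

```text
the job is handed in; nothing more can be done
None
```

The job is handed in at about 22.6 s on the robot's clock (limit 72 s): the last picture shows the cap right way up on the bare bench, all four blocks in the pan, the empty jar upright in the tray and the bottle standing, but the hand-in returned no verdict.

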